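Open the push-and-turn cap of the cleaner jug

TASK

Open the cleaner jug that stands in the round steel cup: push its safety cap down against the spring, keep it down while you turn it anticlockwise (seen from above) until it is free, then lift it straight off. Finish while still holding the cap level over the middle of the jug's mouth, with its lower rim some 6 to 8 cm clear above the mouth; do not put it down, and leave the other things on the counter where they are.

Things in the scene. Friction and masses are not known exactly. Their poses are not given: they have to be found in the camera images.
- jug: White round cleaner jug, 92 mm across, in a low round steel cup (flange 120 mm across) screwed to the counter: neither can move. Origin on the axis at the counter, z up, x towards the loop handle, which reaches 76 mm from the axis, up to 102 mm high. The shoulder slopes from 42 mm off the axis, 104 mm high, in to a collar of radius 19 mm, 128 mm high; above that the 28 mm neck.
- jug_mouth (a point): Centre of the jug's mouth, the top of the neck, 165 mm above the counter, hidden in the cap until it is off. Axes as the jug's. Two lugs on the neck hold the cap. The cap must rise 20 mm for its lower rim to reach the mouth's height, and has about 1.5 mm of sideways play on the neck.
- cap_center (a point): Centre of the grey fluted safety cap: round, hollow, 48 mm across, 32 mm high, about 50 g, upright on the jug's axis, grasped round its skirt. The point is on the axis, 16 mm above the lower rim and 16 mm below the flat top. z up; x opposite to the raised pointer bar on the top. Locked: x along the jug's x, lower rim 145 mm and top 177 mm above the counter.
- insert (a joint): Spring-loaded pouring insert in the mouth, pushing up under the cap's top: 0 with the cap up (locked or off), grows in m as the cap is pushed down, 0.008 at the hard stop. Spring force about 4 N at 0, 9 N at 5 mm, 12 N at 8 mm.
- mug: White mug with a handle, 95 mm high, loose bystander on the left; origin at its underside. (High above the counter's left half a carved wall shelf juts out, so swing the arm round drawn in, not stretched out over there.)
- sticky_notes: Small block of sticky notes, 50 x 51 x 13 mm, loose bystander in front of the jug; origin at its underside.
- coffee_jar: Glass jar with a wide white lid, 92 mm across, 124 mm high, loose bystander behind the jug; origin at its underside.
- dried_jar: Glass jar with a dark lid, 80 mm across, 122 mm high, loose bystander behind the jug; origin at its underside.
- stapler: Stapler, 136 x 38 x 51 mm, loose bystander at the front right; origin at its underside.
- cap_pointer (a point): Outer end of the raised pointer bar on the cap's top, 21.5 mm from the axis. Inner teeth stop the cap turning more than about 0.1 rad from locked until it is pushed down over 4.5 mm. Held down, it turns anticlockwise from above: past 0.65 rad it is clear of the teeth, from 0.87 to 1.55 rad it lifts off (best about 1.2), near 1.6 rad is a hard stop.

How it is judged:
By the outcome, as a careful person would: the job done as asked, in the order asked, and still so for the second after the job is handed in, while the arm keeps its last pose, push and grip.
It also fails if it takes over 51 s, if anything falls off the work surface, if the arm or the gripper's body presses on something with over 40 N, if the wrist force passes 120 N, or if a joint passes its speed limit or range.

ROBOT

A 7-joint arm with a two-finger parallel gripper is mounted at the origin on a cart in front of the work surface, level with it; the furniture and walls round the work are solid. World frame = base frame: x ahead of the robot, y to its left, z up, the work surface at z = 0. Lengths are in mm, angles in rad, forces in N, time in s.
With the tool pointing down it reaches from about 400 to 875 mm from the base axis. Payload 4.4 kg.
Tool frame: the origin (TCP) lies on the centre line of the jaws, within the pads' length; the fingertips stand 25 mm ahead of it and the grasp point (between the pads) lies 6 mm ahead of it (ctrl.finger_overhang is the distance from the TCP to the fingertips, in mm); z points along the fingers, y is the line along which they close (so a half turn about z gives the same grasp; the last joint's range is limited). The gripper opens to 85 mm and grips with 20 to 120 N. Pads are 22 mm wide; open, the fingers measure 114 mm over their backs; the gripper's body (76 mm by 85 mm) begins 54 mm behind the grasp point. The pads swing forward as they close: fully open they stand 13 mm farther back than shut.
Start: joints at [1.167, 0.628, 0.038, 1.517, -0.027, 0.996, -0.02], TCP at [215.445, -613.271, 256.313] pointing down, gripper open.
Joint ranges: [-3.06, 3.06], [-0.37, 2.12], [-1.25, 1.32], [0.18, 2.47], [-1.1, 4.24], [0.23, 1.98], [-2.94, 2.94]. Speed limits (rad/s): [2.57, 2.57, 3.14, 3.14, 3.14, 3.14, 3.14].

INTERFACE

Orientations are given as [roll, pitch, yaw] about the fixed x, y, z axes, in that order (R = Rz(yaw) Ry(pitch) Rx(roll)).
In Python, from cell import ctrl gives the robot as it stands. The module is installed in compiled form; this text tells all that it offers.
- The arm moves only by the tool play_rows, never from a script. Its argument "targets" is a list of rows, each a list of 5 numbers: the closure, from 0 (fully open) to 1 (shut), then the shift along the tool's x, y, z in cm, then the turn about the tool's z in degrees. In form: [[gripper, dx, dy, dz, spin], ...]. A call has 1 to 10 rows; each row is the pose to reach, as a shift and turn from the pose commanded when the call began, along the tool's axes at that moment; what a row does not reach only later rows make up. A row lasts 1/10 s, in which the tool goes at most 50 mm and 8.59 degrees, less where a joint would pass 70% of its speed; a pose out of reach is approached as far as the arm can. A call with a gripper value outside its range is refused whole. The fingers move at their own pace and stop on an object; the grip force is fixed at half the most. Time passes only in rows, so rows that repeat a pose let the fingers close. It gives the time, the measured TCP pose, the force, the opening and the grip force at its end, in the units of the state.
- ctrl.read_state(): the state, without advancing time (a new reading comes with each control period).
- ctrl.get_image(name): name is "side" or "top"; returns (picture, depth): 480x640x3 uint8, red, green, blue; 480x640 float32, mm along the optical axis (not along the pixel's ray), 0 where there is no reading.
- ctrl.calibration(name): a dict with "vfov" (degrees; the focal length in pixels is half the picture's height over the tangent of half this angle, whatever the lens; pixels are square), "cx", "cy" (the principal point, pixels), "k1" (the pictures are not rectified: a ray, as slopes to the right and down, at radius r is drawn at 1 + k1 r^2 times it, then the intrinsics apply), "extrinsics" (4x4, takes a point from camera to world coordinates). Camera axes: x right, y down, z forward; pixel columns grow to the right and rows downward; lengths in mm; the calibration is good to about 2 mm. A picture is of the moment at which its call begins. calibration takes no time and is no camera call.
- ctrl.finish_job(): hands the job in; it is judged then, once.
Trained networks look in the newest picture that a camera, given by its name, has taken for a name from the list of things; names that differ only in an ending like _2 or _b are one class to them, and where a whole thing is asked for, a point or a joint stands for the part that bears it (a point fixed in the world has none). Each returns a list of dicts, best first, with "confidence" (0 to 1); they miss things now and then, are a little off and sometimes report something else, mostly with a low value. They report only what shows in the picture. A call takes as long as a camera call.
- ctrl.search_frame(camera, name): "bbox" ([left, top, right, bottom] in pixels, round what is visible of it).
- ctrl.trace(camera, name): "pixels" (480x640 bool, what is visible of it) and "bbox" ([left, top, right, bottom] in pixels, round what is visible of it).
The state is a dict: "clock": time; "qpos": joint angles; "qd": joint speeds; "tau": joint torques, N m; "eef_pos": TCP position; "tool_rot": TCP orientation; "force": force on the tool from outside, world axes, zero at the start; "torque": the same for the moment, N m; "width": finger opening in mm; "gripper_force": force on a finger pad.
Only numpy, scipy, OpenCV 4.12 (cv2) and the standard library are available. Lean on these libraries where they do the work, as an engineer would, in place of code of your own. Each camera call takes 0.05 s, during which the arm holds its last target. There are 200 camera calls.

## Working session

There is one attempt and no reset: what is moved stays moved. The work goes in short steps, Python scripts to look and compute and a tool call to move; the robot and the scene stay as the last step left them, time stands still between calls to the robot, and variables do not carry over. Pictures are saved under pics/ and viewed, at most 10 in all, crops included, and the job is handed in when it is done.

Besides the shell and the picture viewer there is one more tool, called after "Emit:" as name([rows], argument=value, ...), one row to a line, values as JSON. play_rows: Moves the arm, as the interface text tells. Its arguments: {"type":"object","properties":{"targets":{"type":"array"}},"required":["targets"]}

```bash
mkdir -p pics
cat > h.py <<'E'
import numpy as np, cv2
from cell import ctrl
def K(n):
    c=ctrl.calibration(n); f=240/np.tan(np.radians(c["vfov"])/2)
    return np.array([[f,0,c["cx"]],[0,f,c["cy"]],[0,0,1.]]),np.array([c["k1"],0,0,0,0.]),np.array(c["extrinsics"])
def pts(n,uv,d):
    k,D,E=K(n); p=cv2.undistortPoints(np.float64(uv).reshape(-1,1,2),k,D).reshape(-1,2)
    d=np.float64(d).reshape(-1,1); return (np.c_[p*d,d,np.ones(len(d))]@E.T)[:,:3]
def cloud(n,m,dep):
    m=m&(dep>0); v,u=np.nonzero(m); return pts(n,np.c_[u,v],dep[m])
def img(n,f=None):
    p,d=ctrl.get_image(n)
    if f: cv2.imwrite("pics/"+f,p[:,:,::-1])
    return p,d
E
python3 - <<'E'
from h import *
np.set_printoptions(precision=1,suppress=True)
s=ctrl.read_state(); print(s)
print(ctrl.finger_overhang)
D={}
for n in("top","side"):
    p,d=img(n,n+"0.png"); print(n,K(n)[2])
    for t in["jug","cap_center","cap_pointer","mug","sticky_notes","coffee_jar","dried_jar","stapler"]:
        for r in ctrl.trace(n,t)[:1]:
            c=cloud(n,r["pixels"],d)
            if len(c)==0: continue
            print(t,round(r["confidence"],2),r["bbox"],len(c),np.percentile(c,[2,50,98],axis=0).round().tolist())
            np.save(f"{n}_{t}.npy",c)
E
```

```text
{'clock': 0.0, 'qpos': array([ 1.2,  0.6,  0. ,  1.5, -0. ,  1. , -0. ]), 'qd': array([-0.,  0.,  0.,  0.,  0., -0., -0.]), 'tau': array([  0. , -56.3,   1.2, -19.3,   0. ,   0. ,   0. ]), 'eef_pos': array([ 215.2, -612.7,  255.4]), 'tool_rot': array([-3.1,  0. ,  0.3]), 'force': array([-0.2, -0.2,  0. ]), 'torque': array([-0. , -0.1, -0. ]), 'gripper_force': 0.0, 'width': 85.25997492338736}
25.0
top [[  -0.    -1.     0.2  273.3]
 [  -1.     0.    -0.     8.8]
 [   0.    -0.2   -1.  1341. ]
 [   0.     0.     0.     1. ]]
jug 0.67 [336.4, 243.4, 358.3, 267.4] 541 [[455.0, -66.0, 148.0], [476.0, -44.0, 175.0], [499.0, -23.0, 180.0]]
cap_center 0.81 [333.4, 241.8, 357.7, 267.9] 567 [[455.0, -67.0, 115.0], [477.0, -44.0, 175.0], [501.0, -22.0, 180.0]]
cap_pointer 0.63 [332.7, 238.5, 360.5, 271.3] 543 [[455.0, -67.0, 122.0], [476.0, -45.0, 175.0], [499.0, -23.0, 180.0]]
mug 0.9 [159.5, 287.8, 226.5, 330.9] 1919 [[349.0, 211.0, 3.0], [393.0, 282.0, 58.0], [431.0, 323.0, 96.0]]
sticky_notes 0.56 [334.0, 303.5, 362.5, 333.2] 587 [[342.0, -78.0, -1.0], [368.0, -52.0, 12.0], [394.0, -26.0, 1
[... 710 characters left out ...]
.0]]
cap_pointer 0.46 [405.5, 159.9, 417.2, 209.3] 546 [[362.0, -355.0, 2.0], [384.0, -279.0, 45.0], [407.0, -229.0, 55.0]]
mug 0.9 [326.6, 330.7, 367.3, 382.2] 1388 [[349.0, 222.0, 38.0], [391.0, 272.0, 59.0], [431.0, 323.0, 97.0]]
sticky_notes 0.68 [380.7, 246.0, 402.8, 268.3] 347 [[343.0, -81.0, -0.0], [369.0, -51.0, 12.0], [396.0, -25.0, 18.0]]
coffee_jar 0.74 [346.9, 210.1, 365.2, 231.0] 355 [[456.0, -65.0, 147.0], [477.0, -37.0, 175.0], [500.0, -21.0, 181.0]]
dried_jar 0.68 [256.6, 232.9, 286.5, 277.5] 847 [[640.0, 51.0, 19.0], [662.0, 99.0, 103.0], [694.0, 118.0, 126.0]]
stapler 0.61 [407.6, 162.0, 416.3, 208.9] 550 [[359.0, -352.0, -0.0], [383.0, -277.0, 45.0], [406.0, -229.0, 55.0]]
```

Run:
```python
from h import *
from scipy.optimize import least_squares
np.set_printoptions(precision=1,suppress=True)
for n in("top","side"):
    c=np.load(f"{n}_cap_center.npy"); t=c[(c[:,2]>168)&(c[:,2]<186)]
    (x,y),r=cv2.minEnclosingCircle(np.float32(t[:,:2])); print(n,len(t),t.mean(0),np.median(t[:,2]),(x,y,r),(t.min(0)+t.max(0))/2, np.percentile(t[:,2],[5,25,75,95]))
    hi=t[t[:,2]>179]; print(len(hi),hi.mean(0))
    j=np.load(f"{n}_jug.npy"); b=j[(j[:,2]>30)&(j[:,2]<98)]; print("jug",len(b),b.min(0),b.max(0))
    j=ctrl.calibration(n); print(j["vfov"],j["cx"],j["cy"],j["k1"])
p=cv2.imread("pics/top0.png"); q=cv2.imread("pics/side0.png")
a=cv2.resize(p[180:350,250:440],None,fx=2.1,fy=2.1,interpolation=3)
b=cv2.resize(q[190:280,310:410],None,fx=4,fy=4,interpolation=3); b=cv2.resize(b,(400,357))
cv2.imwrite("pics/crop.png",np.hstack([a,np.zeros((357,1,3),np.uint8),b])[:, :800] if a.shape[0]==357 else a)
```

```text
top 500 [477.9 -45.  175.6] 175.69260323963897 (478.3619689941406, -45.55913543701172, 24.353317260742188) [478.  -45.3 175.9] [171.7 174.  177.2 179.4]
37 [475.2 -43.2 179.9]Traceback (most recent call last):
  File "<stdin>", line 8, in <module>
    return umr_minimum(a, axis, None, out, keepdims, initial, where)
ValueError: zero-size array to reduction operation minimum which has no identity
```

View pics/top0.png

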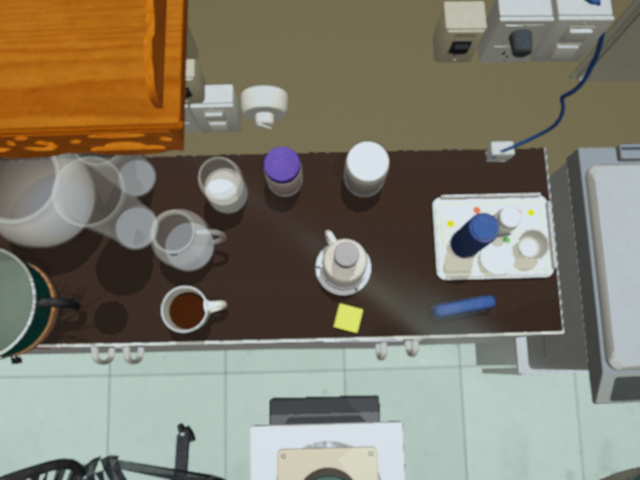

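View pics/side0.png

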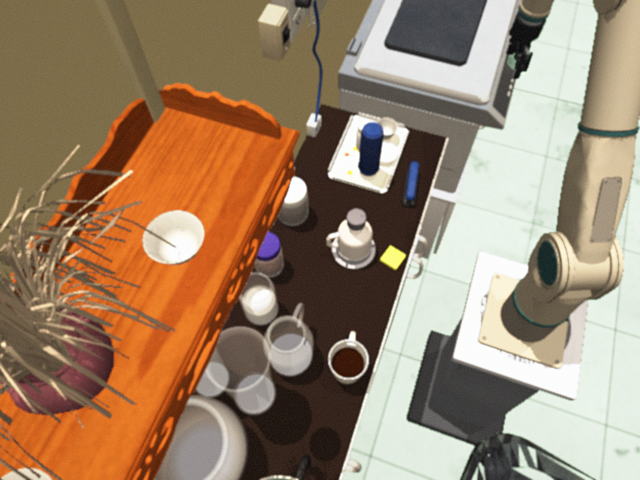

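The top picture shows the cap at about (345,254), the jug handle pointing up-left, the notes at (348,318), the stapler at (463,307) and a blue bottle at (475,235). In the side picture the cap is at (358,221) and the arm is at the upper right, off the counter.

Run:
```python
from h import *
np.set_printoptions(precision=3,suppress=True)
for n in("top","side"):
    c=np.load(f"{n}_cap_center.npy"); t=c[(c[:,2]>170)&(c[:,2]<186)]
    print(n,len(t),cv2.minEnclosingCircle(np.float32(t[:,:2])),(t.min(0)+t.max(0))/2,np.median(t,0))
p,d=img("top"); v,u=np.mgrid[205:260,445:500]; c=pts("top",np.c_[u.ravel(),v.ravel()],d[205:260,445:500].ravel())
c=c[c[:,2]>60]; print("bottle",c.max(0),c.min(0))
p,d=img("side"); r=ctrl.trace("side","jug")[0]
c=cloud("side",r["pixels"],d); b=c[(c[:,2]>30)&(c[:,2]<98)]
h=b[np.hypot(*(b[:,:2]-[478,-45]).T)>55]; print("handle",h.mean(0),len(h))
s=ctrl.read_state(); print(s["eef_pos"],s["tool_rot"])
from scipy.spatial.transform import Rotation as R
M=R.from_euler("xyz",s["tool_rot"]).as_matrix(); print(M)
print("to cap (cm, tool):",M.T@(np.array([478,-45.3,s["eef_pos"][2]])-s["eef_pos"])/10)
```

```text
top 494 ((478.3619689941406, -45.55913543701172), 24.353317260742188) [477.966 -45.284 176.855] [478.119 -44.967 175.769]
side 260 ((478.5105285644531, -43.482269287109375), 25.324386596679688) [479.506 -43.598 177.281] [479.288 -43.712 176.139]
bottle [ 580.124    8.81  1341.045] [ 273.265 -375.507   60.176]
handle [534.972 -12.793  70.905] 77
[ 215.475 -613.261  256.341] [ 3.142 -0.     0.338]
[[ 0.943  0.331  0.   ]
 [ 0.331 -0.943 -0.   ]
 [ 0.     0.    -1.   ]]
to cap (cm, tool): [ 43.591 -44.886  -0.   ]
```

Emit:
play_rows([
  [0, 0, 0, -1.5, 0],
  [0, 1, -1, -3, 0],
  [0, 3, -3, -4, 0],
  [0, 5.2, -5.4, -4, 0],
  [0, 7.6, -7.8, -4, 0],
  [0, 10, -10.3, -4, 0],
  [0, 12.4, -12.8, -4, 0],
  [0, 14.8, -15.2, -4, 0],
  [0, 17.2, -17.7, -4, 0],
  [0, 19.6, -20.2, -4, 0],
])

```text
clock: 2.05
eef_pos: [334.2, -355.5, 297.2]
tool_rot: [3.141, -0.001, 0.339]
force: [0.9, 0.1, 0.0]
width: 85.5
gripper_force: 0.0
```

Emit:
play_rows([
  [0, 2.4, -2.5, 0, 0],
  [0, 4.8, -4.9, 0, 0],
  [0, 7.2, -7.4, 0, 0],
  [0, 9.6, -9.9, 0, 0],
  [0, 12, -12.4, 0, 0],
  [0, 14.4, -14.8, 0, 0],
  [0, 16.8, -17.3, 0, 0],
  [0, 19.2, -19.8, 0, 0],
  [0, 21.4, -22, 0, 0],
  [0, 23, -23.7, 0, 0],
])

```text
clock: 3.05
eef_pos: [472.4, -54.8, 297.2]
tool_rot: [-3.142, -0.002, 0.341]
force: [0.8, -0.1, 0.6]
width: 85.1
gripper_force: 0.0
```

Emit:
play_rows([
  [0, 0.7, -0.7, 0, 0],
  [0, 1, -1, 0, 0],
  [0, 1, -1, 0, 0],
  [0, 1, -1, 0, 0],
])

```text
clock: 3.45
eef_pos: [477.4, -46.4, 296.4]
tool_rot: [3.141, 0.001, 0.336]
force: [-0.1, 0.4, 0.1]
width: 85.6
gripper_force: 0.0
```

Run:
```python
from h import *
np.set_printoptions(precision=3,suppress=True)
s=ctrl.read_state(); print(s["clock"],s["eef_pos"],s["tool_rot"],s["qpos"],s["force"],s["width"])
p,d=img("side","side1.png"); a=p[120:320,250:490,::-1]
q,e=img("top"); b=q[160:330,250:450,::-1]
a=cv2.resize(a,(400,333),interpolation=3);b=cv2.resize(b,(392,333),interpolation=3)
cv2.imwrite("pics/c1.png",np.hstack([a,b]))
```

```text
3.45 [477.446 -46.444 296.392] [3.141 0.001 0.336] [ 0.12   0.337 -0.109  1.922  0.047  0.885 -1.248] [-0.146  0.442  0.076] 85.55878575533376
```

View pics/c1.png

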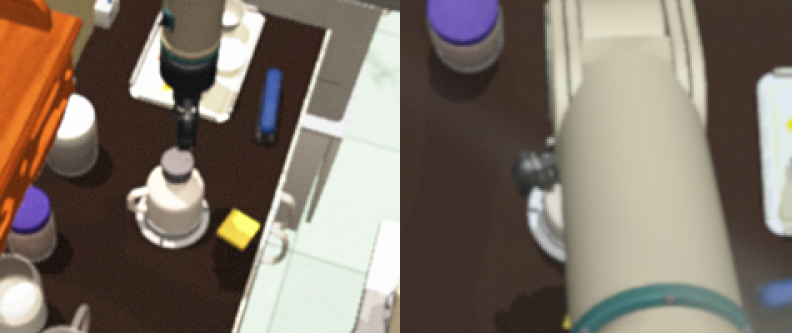

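The side view shows the gripper directly above the cap and nothing in the way. Descending.

Emit:
play_rows([
  [0, 0, 0, 1.5, 0],
  [0, 0, 0, 3.5, 0],
  [0, 0, 0, 5.5, 0],
  [0, 0, 0, 7.5, 0],
  [0, 0.05, -0.05, 9.3, 0],
  [0, 0.05, -0.05, 10.6, 0],
  [0, 0.05, -0.05, 11.6, 0],
  [0, 0.05, -0.05, 12.3, 0],
  [0, 0.05, -0.05, 12.8, 0],
  [0, 0.05, -0.05, 12.8, 0],
])

```text
clock: 4.55
eef_pos: [478.1, -44.7, 168.0]
tool_rot: [-3.141, 0.001, 0.338]
force: [0.8, 0.4, 0.6]
width: 85.5
gripper_force: 0.0
```

Emit:
play_rows([
  [0.3, 0, 0, 0, 0],
  [0.3, 0, 0, 0, 0],
  [0.3, 0, 0, 0, 0],
  [0.3, 0, 0, 0, 0],
])

```text
clock: 4.95
eef_pos: [478.5, -44.5, 168.6]
tool_rot: [3.141, -0.001, 0.338]
force: [0.1, 0.3, 0.2]
width: 59.9
gripper_force: 0.0
```

Run:
```python
from h import *
np.set_printoptions(precision=3,suppress=True)
s=ctrl.read_state(); print(s["eef_pos"],s["tool_rot"],s["force"],s["width"])
p,d=img("side"); a=cv2.resize(p[170:290,290:440,::-1],(750,600),interpolation=3)
cv2.imwrite("pics/c2.png",a)
```

```text
[478.494 -44.533 168.633] [ 3.141 -0.001  0.338] [0.119 0.292 0.177] 59.8620450830942
```

View pics/c2.png

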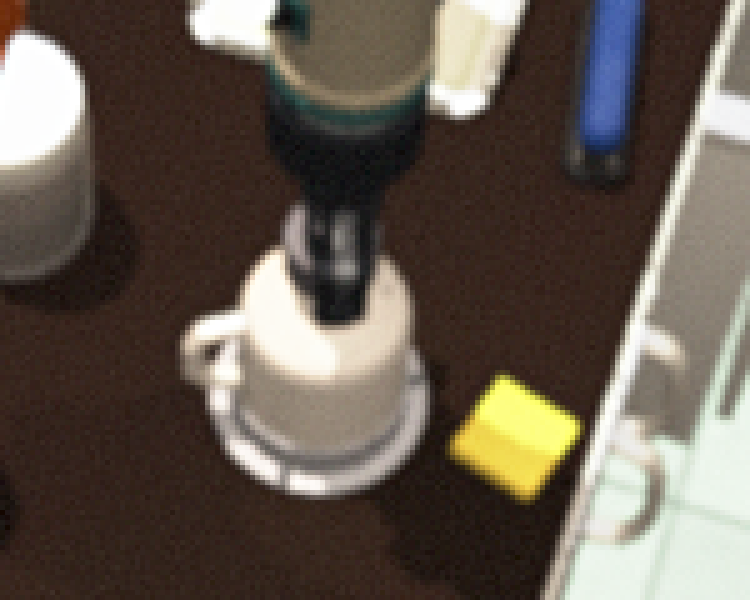

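The fingers straddle the cap, with the finger at (340,270) in front and the cap's side visible at (297,240). Closing now.

Emit:
play_rows([
  [0.4, 0, 0, 0, 0],
  [0.45, 0, 0, 0, 0],
  [0.5, 0, 0, 0, 0],
  [0.6, 0, 0, 0, 0],
  [0.8, 0, 0, 0, 0],
  [1, 0, 0, 0, 0],
  [1, 0, 0, 0, 0],
  [1, 0, 0, 0, 0],
])

```text
clock: 5.8
eef_pos: [478.7, -44.9, 168.5]
tool_rot: [3.141, -0.001, 0.338]
force: [0.2, -3.2, 3.9]
width: 46.5
gripper_force: 61.1
```

Emit:
play_rows([
  [1, 0, 0, 0.15, 0],
  [1, 0, 0, 0.3, 0],
  [1, 0, 0, 0.45, 0],
  [1, 0, 0, 0.6, 0],
  [1, 0, 0, 0.65, 0],
  [1, 0, 0, 0.65, 0],
  [1, 0, 0, 0.65, 0],
  [1, 0, 0, 0.65, 0],
])

```text
clock: 6.6
eef_pos: [478.7, -44.9, 162.4]
tool_rot: [3.141, -0.001, 0.338]
force: [-0.4, -3.2, 9.7]
width: 46.9
gripper_force: 61.8
```

Emit:
play_rows([
  [1, 0, 0, 0, -3],
  [1, 0, 0, 0, -7],
  [1, 0, 0, 0, -11],
  [1, 0, 0, 0, -15],
  [1, 0, 0, 0, -19],
  [1, 0, 0, 0, -20],
  [1, 0, 0, 0, -20],
])

```text
clock: 7.3
eef_pos: [478.4, -44.4, 162.4]
tool_rot: [3.141, -0.0, 0.687]
force: [0.1, -1.3, 9.6]
width: 46.7
gripper_force: 61.7
```

```bash
python3 -c "
from h import *
s=ctrl.read_state();print(s['eef_pos'],s['tool_rot'],s['force'],s['torque'],s['qpos'],s['width'])"
```

```text
[478.43979426 -44.43581952 162.38421921] [ 3.14135315e+00 -4.15219361e-04  6.87165945e-01] [ 0.1313536  -1.25089981  9.55262732] [-0.49510543  0.08754628  0.00538838] [ 0.16669846  0.54134661 -0.18964816  2.06970304  0.18805651  0.54588393
 -1.04116991] 46.709857528777746
```

Emit:
play_rows([
  [1, 0, 0, 0, -4],
  [1, 0, 0, 0, -9],
  [1, 0, 0, 0, -15],
  [1, 0, 0, 0, -21],
  [1, 0, 0, 0, -27],
  [1, 0, 0, 0, -33],
  [1, 0, 0, 0, -39],
  [1, 0, 0, 0, -45],
  [1, 0, 0, 0, -49],
  [1, 0, 0, 0, -49],
])

```text
clock: 8.3
eef_pos: [478.6, -44.6, 162.4]
tool_rot: [3.141, 0.0, 1.544]
force: [0.1, -1.9, 10.5]
width: 46.8
gripper_force: 61.7
```

Emit:
play_rows([
  [1, 0, 0, 0, 0],
  [1, 0, 0, 0, 0],
])

```text
clock: 8.5
eef_pos: [478.6, -44.5, 162.4]
tool_rot: [3.141, 0.0, 1.542]
force: [0.7, -3.3, 9.7]
width: 47.0
gripper_force: 61.7
```

```bash
python3 -c "
from h import *
s=ctrl.read_state();print(s['eef_pos'],s['tool_rot'],s['force'],s['torque'],s['qpos'],s['width'])"
```

```text
[478.5532015  -44.52953624 162.43475468] [3.14093018e+00 3.93209330e-04 1.54222467e+00] [ 0.7373879  -3.25973987  9.67439238] [-0.52673727 -0.03902344 -0.00459938] [ 0.3359175   0.56740315 -0.43639329  2.06482415  0.41906684  0.59355591
 -0.4209534 ] 46.99741346795938
```

Emit:
play_rows([
  [1, 0, 0, -0.2, 0],
  [1, 0, 0, -0.4, 0],
  [1, 0, 0, -0.6, 0],
  [1, 0, 0, -0.8, 0],
  [1, 0, 0, -1.0, 0],
  [1, 0, 0, -1.2, 0],
  [1, 0, 0, -1.2, 0],
])

```text
clock: 9.2
eef_pos: [478.3, -44.7, 173.8]
tool_rot: [-3.141, 0.0, 1.542]
force: [2.4, -3.2, -0.9]
width: 46.9
gripper_force: 62.1
```

Emit:
play_rows([
  [1, 0, 0, -0.5, 0],
  [1, 0, 0, -1.2, 0],
  [1, 0, 0, -2, 0],
  [1, 0, 0, -3, 0],
  [1, 0, 0, -4.2, 0],
  [1, 0, 0, -5.4, 0],
  [1, 0, 0, -6.6, 0],
  [1, 0, 0, -7.6, 0],
  [1, 0, 0, -8.2, 0],
  [1, 0, 0, -8.4, 0],
])

```text
clock: 10.2
eef_pos: [478.6, -44.6, 258.6]
tool_rot: [3.14, 0.0, 1.542]
force: [-0.8, 0.1, -0.4]
width: 46.4
gripper_force: 63.0
```

Emit:
play_rows([
  [1, 0, 0, 0, 0],
  [1, 0, 0, 0, 0],
  [1, 0, 0, 0, 0],
])

```text
clock: 10.5
eef_pos: [478.0, -44.5, 257.4]
tool_rot: [-3.141, -0.0, 1.542]
force: [-0.7, -0.6, -0.3]
width: 46.5
gripper_force: 63.0
```

Run:
```python
from h import *
np.set_printoptions(precision=3,suppress=True)
s=ctrl.read_state(); print(s["eef_pos"],s["tool_rot"],s["force"],s["torque"],s["width"],s["gripper_force"])
p,d=img("side"); cv2.imwrite("pics/c3.png",cv2.resize(p[170:290,290:440,::-1],(750,600),interpolation=3))
for t in("cap_center","jug"):
    for r in ctrl.trace("side",t)[:2]:
        c=cloud("side",r["pixels"],d)
        print(t,r["confidence"],r["bbox"],len(c)); 
        if len(c): print(np.percentile(c,[2,50,98],axis=0))
```

```text
[478.002 -44.521 257.356] [-3.141 -0.     1.542] [-0.691 -0.642 -0.255] [ 0.     0.005 -0.022] 46.47743972699271 63.001192063093185
cap_center 0.82 [349.2, 189.0, 369.9, 214.6] 329
[[456.862 -58.299 237.419]
 [477.429 -32.642 263.352]
 [498.698 -19.483 268.701]]
jug 0.56 [324.9, 213.5, 376.6, 269.7] 1887
[[425.464 -74.683  -1.818]
 [473.776 -19.302  86.732]
 [539.984   8.854 168.404]]
```

View pics/c3.png

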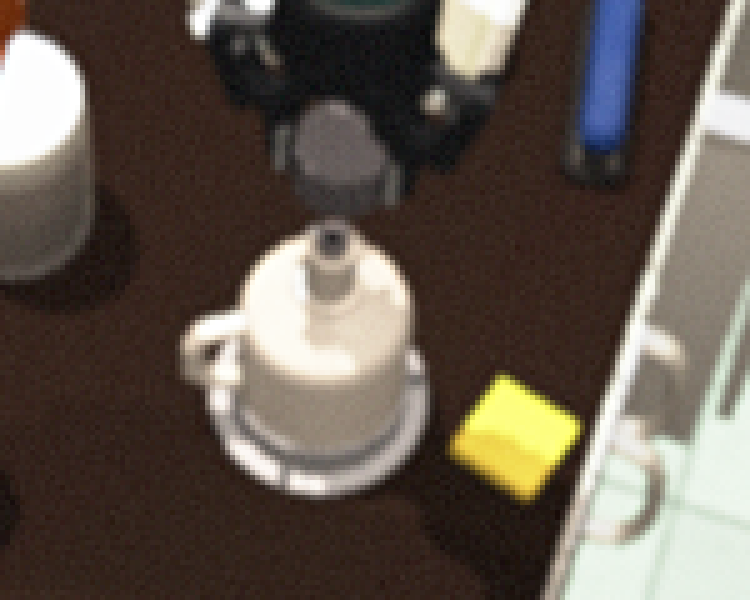

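The cap is held level at (340,155), clear above the open mouth at (333,238). Its top measures about 267 mm, so the rim is about 70 mm above the mouth. The notes and the jar in this view haven't moved.

```bash
python3 -c "
from cell import ctrl
print(ctrl.finish_job())"
```

```text
the job is handed in; nothing more can be done
None
```

I pushed the cap down, turned it 1.2 rad anticlockwise, lifted it off, and handed the job in with the cap held level over the jug's mouth, its rim about 7 cm clear.

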